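Fold over the viewing plate and hold the long cartridge up over its white face

ROBOT

A 7-joint arm with a two-finger parallel gripper is mounted at the origin on the work surface. World frame = base frame: x ahead of the robot, y to its left, z up, the work surface at z = 0. Lengths are in m, angles in rad, forces in N, time in s.
With the tool pointing down it reaches from about 0.425 to 0.95 m from the base axis. Payload 4.7 kg.
Tool frame: the origin (TCP) lies between the finger pads; the fingertips stand 17 mm ahead of it and the grasp point (between the pads) lies 2 mm behind it (tip_extent is the distance from the TCP to the fingertips, in m); z points along the fingers, y is the line along which they close (so a half turn about z gives the same grasp; the last joint's range is limited). The gripper opens to 87 mm and grips with 3 to 60 N. Pads are 19 mm wide; open, the fingers measure 117 mm over their backs; the gripper's body (75 mm by 190 mm) begins 51 mm behind the grasp point.
Start: joints at [-1.358, 0.469, -0.049, 1.532, 0.024, 1.141, -0.082], TCP at [0.162, 0.655, 0.24] pointing down, gripper open.
Joint ranges: [-2.59, 2.59], [-0.33, 1.99], [-1.39, 1.29], [0.1, 2.45], [-1.04, 4.18], [0.21, 1.99], [-2.66, 2.66]. Speed limits (rad/s): [2.57, 2.57, 3.14, 3.14, 3.14, 3.14, 3.14].

INTERFACE

Orientations are given as a rotation vector (axis times angle).
In Python, from bench import goto, move_straight, goto_joints, grip, sleep, solve_ik, get_obs, capture, get_calibration, MotionError, hand_in, spot_in, trace, tip_extent gives the robot as it stands. Calls block until the motion is done:
- goto(position, orientation): joint-space move of the TCP to a pose.
- move_straight(position, rotation=None, vel=0.15): straight line of the TCP; rotation=None keeps the orientation; vel is the mean speed in m/s.
- goto_joints(angles): joint-space move.
- grip(opening, grip_force=None): finger opening in m; grip_force is the grip in N (None keeps the last); returns when the fingers have stopped.
- sleep(seconds).
- solve_ik(position, orientation): joint angles nearest the present ones, or None.
- get_obs(): the state.
- capture(name): name is "side" or "top" or "wrist"; returns the picture (480x640x3 uint8, red, green, blue); there is no depth.
- get_calibration(name): a dict with "intrinsics" (3x3 intrinsics, pixels), "T" (4x4, takes a point from camera to world coordinates). Camera axes: x right, y down, z forward; pixel columns grow to the right and rows downward; lengths in m; the calibration is good to about 2 mm. A picture is of the moment at which its call begins: read the wrist's pose just before it. get_calibration takes no time and is no camera call; for the wrist camera it gives the pose at the moment of the call.
A pose or a line that the arm cannot do raises MotionError and nothing moves.
- hand_in(): hands the job in; it is judged then, once.
Trained networks look in the newest picture that a camera, given by its name, has taken for a name from the list of things; names that differ only in an ending like _2 or _b are one class to them, and where a whole thing is asked for, a point or a joint stands for the part that bears it (a point fixed in the world has none). Each returns a list of dicts, best first, with "confidence" (0 to 1); they miss things now and then, are a little off and sometimes report something else, mostly with a low value. They report only what shows in the picture. A call takes as long as a camera call. They do not tell look-alikes from the thing itself.
- spot_in(camera, name): "location" ([x, y, z] in m, in the coordinates of the camera as it stood for that picture, good to about 4 mm: the middle of the surface that is visible of it).
- trace(camera, name): "mask" (480x640 bool, what is visible of it).
The state is a dict: "clock": time; "joints": joint angles; "joint_vel": joint speeds; "joint_torque": joint torques, N m; "position": TCP position; "tcp_rot": TCP orientation; "ft_force": force on the tool from outside, world axes, zero at the start; "ft_torque": the same for the moment, N m; "gripper_width": finger opening in m; "finger_force": force on a finger pad.
Only numpy, scipy, OpenCV 4.12 (cv2) and the standard library are available. Lean on these libraries where they do the work, as an engineer would, in place of code of your own. Each camera call takes 0.05 s, during which the arm holds its last target. There are 200 camera calls.

TASK

Prepare to inspect the extraction cartridge: first fold the hinged viewing plate (the one with the bar handle) right over, so that it lies flat on its other side with its white face up. Then draw the longest of the four capped tubes out of the rack and finish holding it in the gripper, still, over the middle of the white plate, cap end up and leaning about 45 degrees, with its lower end at least 10 cm above the plate. The program ends while still holding it; leave the plate folded over and all the other things where they are.

Things in the scene. Friction and masses are not known exactly. Their poses are not given: they have to be found in the camera images.
- stand: The viewing stand, fixed: a grey foot plate 130 x 190 x 10 mm (x, y, z) with a hinge post at each end of the hinge. Origin at the middle of the foot's underside, on the table. The hinge axis runs along the stand's own x, straight above the origin, 38 mm up. It may be to the robot's left or right; its yaw varies.
- flap (a joint): Angle of the viewing plate about its hinge, rad. 0: level on the stand's own +y side, white face down, dark face up. Grows as the plate is folded over through upright (1.57) to 3.14: level on the -y side, white face up. Starts between 0 and 0.35. Stops at 0 and 3.14. The stiff hinge keeps the plate wherever it is left; swinging it takes 1 to 4 N at the handle.
- flap_handle (a point): Middle of the plate's handle: a round steel bar, 10 mm thick, 100 mm long, parallel to the hinge and 130 mm from it, on two thin arms at its ends (86 mm free between them, 37 mm between bar and plate edge). It can be pinched from above across its axis and turns between the pads as the plate swings. 38 mm above the table when the plate is level.
- flap_mid (a point): Middle of the viewing plate, which is 100 mm along the hinge, 80 mm across and 8 mm thick; this point is 48 mm from the hinge, half way through the thickness.
- rack: Black block rack fixed to the table, 160 x 105 x 65 mm (x, y, z), with six round holes 24 mm across and 55 mm deep in three rows of two: at own x = -52, 0, 52 and y = -26, 26 mm. Origin at the middle of its underside. Four of the holes hold upright tubes. It stands on the other side of the robot's midline from the stand; its yaw varies.
- cartridge: The cartridge: the longest of the four tubes in the rack, 140 mm long, amber glass 22 mm in diameter, with a white ribbed cap 24 mm in diameter over its top 32 mm. Sealed and rigid, about 50 to 100 g. Origin at the middle of its lower end, own z towards the cap. In the rack its lower end is 10 mm and its cap's top 150 mm above the table.
- cartridge_mid (a point): Half way up the cartridge, on its axis, 70 mm from its lower end.
- vial_a: A shorter tube in the rack, same glass, cap and diameters, 95 mm long (top 105 mm above the table). Origin at the middle of its lower end. Stays in the rack.
- vial_b: Another 95 mm tube like vial_a. Stays in the rack.
- vial_c: Another 95 mm tube like vial_a. Stays in the rack.
- dish: Bystander: small white ceramic dish, 60 mm across, 20 mm high, loose. Origin at the middle of its underside.
- stopper: Bystander: dark rubber stopper, 32 mm across, 22 mm high, loose. Origin at the middle of its underside.
- canister: Bystander: white plastic bottle with a red cap, 80 mm across, 150 mm high, loose. Origin at the middle of its underside.
- beaker: Bystander: low glass beaker, 76 mm across, 75 mm high, loose. Origin at the middle of its underside.
- spanner: Bystander: steel spanner lying flat at the far side of the table, loose. Origin at the middle of its underside.
There are look-alikes about, which are no part of the job. What is shaped like the cartridge but yellow is not meant.

How it is judged:
By the outcome, as a careful person would: the job done as asked, in the order asked, and still so for the second after the job is handed in, while the arm keeps its last pose, push and grip.
It also fails if it takes over 64 s, if anything falls off the work surface, if the arm or the gripper's body presses on something with over 40 N, if the wrist force passes 120 N, or if a joint passes its speed limit or range.

## Working session

There is one attempt and no reset: what is moved stays moved. The work goes in short steps, each a Python script; the robot and the scene stay as the last script left them, time stands still between calls to the robot, and variables do not carry over. Pictures are saved under pics/ and viewed, at most 10 in all, crops included, and the job is handed in when it is done.

```bash
mkdir -p pics; ls; cat > h.py <<'E'
import numpy as np, cv2
from bench import *
from scipy.spatial.transform import Rotation as R
def w(cam,p):
    T=get_calibration(cam)["T"]; return (np.array(T)@np.r_[p,1])[:3]
def px(cam,P):
    c=get_calibration(cam); q=np.linalg.inv(c["T"])@np.r_[P,1]; u=np.array(c["intrinsics"])@q[:3]; return u[:2]/u[2]
def ray(cam,uv,z):
    c=get_calibration(cam); T=np.array(c["T"]); d=T[:3,:3]@np.linalg.inv(c["intrinsics"])@np.r_[uv,1]; o=T[:3,3]
    return o+d*(z-o[2])/d[2]
E
python3 - <<'E'
from h import *
np.set_printoptions(precision=3,suppress=True)
ims=[]
for c in("side","top"):
    im=capture(c); ims.append(im); cv2.imwrite(f"pics/{c}0.png",im[:,:,::-1])
    for n in["stand","flap","flap_handle","flap_mid","rack","cartridge","vial_a","dish","stopper","canister","beaker","spanner"]:
        for d in spot_in(c,n):
            P=w(c,d["location"]); print(c,n,round(d["confidence"],2),P,px(c,P).round())
print(get_obs()["clock"],get_calibration("top")["T"],get_calibration("side")["T"])
E
```

```text
pics
side stand 0.73 [0.513 0.198 0.013] [238. 237.]
side flap 0.94 [0.525 0.243 0.049] [229. 213.]
side flap_handle 0.78 [0.522 0.236 0.055] [230. 213.]
side flap_mid 0.77 [0.523 0.239 0.054] [229. 212.]
side flap_mid 0.5 [0.687 0.011 0.011] [355. 246.]
side rack 0.92 [ 0.488 -0.225  0.059] [378. 335.]
side cartridge 0.93 [ 0.568 -0.318  0.086] [462. 330.]
side cartridge 0.78 [ 0.554 -0.235  0.121] [415. 289.]
side vial_a 0.86 [ 0.509 -0.177  0.091] [366. 298.]
side vial_a 0.82 [ 0.452 -0.226  0.093] [364. 331.]
side vial_a 0.74 [ 0.459 -0.18   0.091] [345. 313.]
side vial_a 0.5 [0.512 0.198 0.01 ] [237. 239.]
side dish 0.79 [0.685 0.012 0.013] [354. 245.]
side dish 0.64 [ 0.511 -0.176  0.089] [366. 298.]
side stopper 0.88 [ 0.419 -0.024  0.022] [264. 306.]
side stopper 0.66 [ 0.508 -0.178  0.089] [366. 299.]
side canister 0.77 [0.718 0.253 0.076] [294. 175.]
side canister 0.54 [0.513 0.197 0.009] [238. 239.]
side beaker 0.82 [ 0.698 -0.295  0.051] [490. 302.]
side spanner 0.65 [0.79  0.046 0.008] [375. 223.]
top stand 0.89 [0.519 0.207 0.011] [215. 266.]
top stand 0.37 [ 0.566 -0.2
[... 436 characters left out ...]
top vial_a 0.63 [ 0.455 -0.215  0.101] [446. 304.]
top vial_a 0.52 [ 0.467 -0.164  0.104] [417. 297.]
top dish 0.91 [0.685 0.006 0.015] [319. 180.]
top dish 0.69 [0.526 0.245 0.058] [189. 263.]
top stopper 0.6 [ 0.423 -0.012  0.022] [329. 317.]
top canister 0.82 [0.728 0.259 0.105] [176. 148.]
top canister 0.4 [ 0.713 -0.3    0.037] [480. 164.]
top beaker 0.87 [ 0.712 -0.303  0.038] [482. 164.]
top spanner 0.78 [0.782 0.052 0.005] [296. 132.]
1.3 [[ 0.001 -0.999  0.039  0.539]
 [-1.    -0.001 -0.008  0.023]
 [ 0.009 -0.039 -0.999  1.   ]
 [ 0.     0.     0.     1.   ]] [[ 0.74  -0.353  0.572  0.058]
 [-0.672 -0.412  0.615 -0.547]
 [ 0.019 -0.84  -0.542  0.594]
 [ 0.     0.     0.     1.   ]]
```

View pics/top0.png

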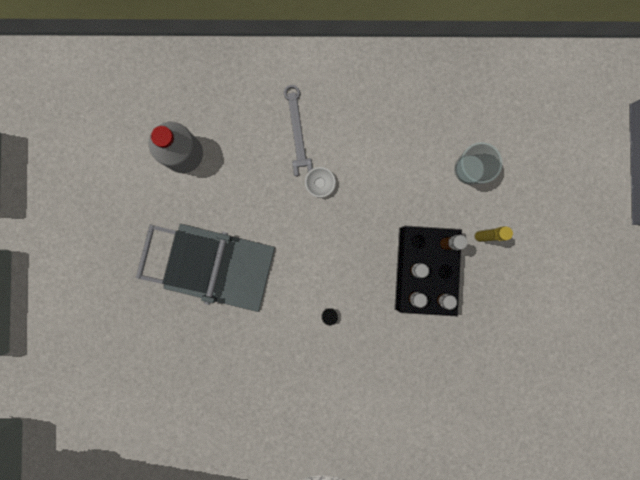

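View pics/side0.png

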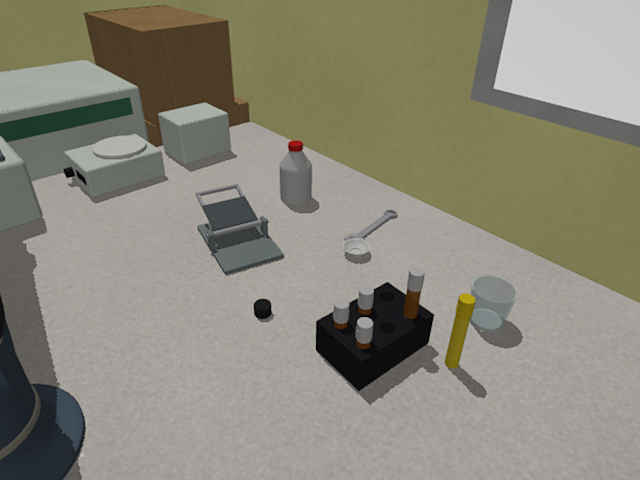

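The top view shows the stand at about (219,267). Its plate lies to the left with the handle bar at (146,251), and the hinge posts are at (232,238) and (209,299).

These could be taken for the cartridge:
- amber tube with white cap at top (458,242), side (414,290)
- yellow stick at top (495,234), side (460,330)
- three short vials at top (420,270), (419,299), (448,301)

By the description I choose the tall amber one. Next is a close crop of it and of the hinge.

```bash
python3 - <<'E'
import cv2,numpy as np
t=cv2.imread("pics/top0.png");s=cv2.imread("pics/side0.png")
a=cv2.resize(t[215:315,130:280],(400,267)*1,interpolation=cv2.INTER_CUBIC)
f=lambda im,x,y:cv2.resize(im[y:y+100,x:x+133],(400,300),interpolation=cv2.INTER_CUBIC)
cv2.imwrite("pics/crop.png",np.vstack([np.hstack([f(t,133,217),f(s,180,178)]),np.hstack([f(t,390,217),f(s,350,265)])]))
E
```

```text
(no output)
```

View pics/crop.png

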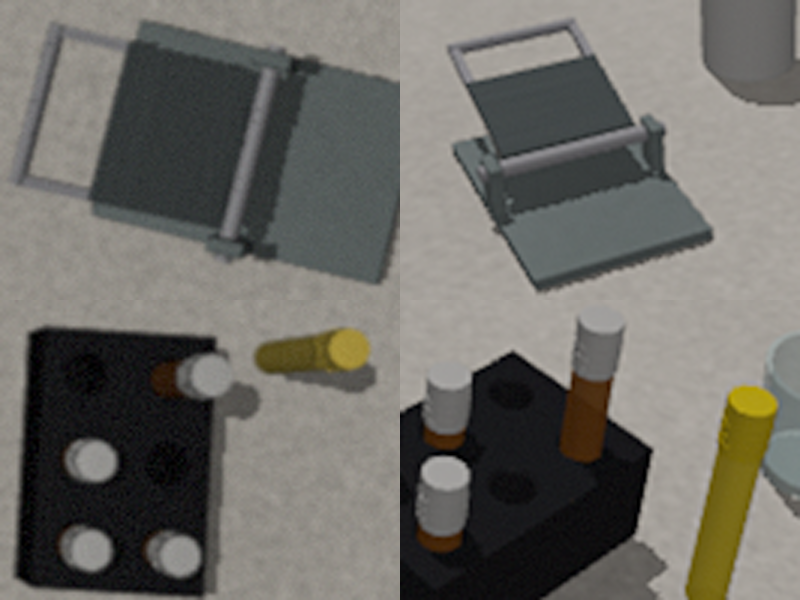

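The crop confirms the tall amber tube with a white cap; the yellow one stands outside the rack. Next I fit the stand pose and flap angle from the corner pixels and check the cap by rays.

```bash
python3 - <<'E'
from h import *
from scipy.optimize import least_squares
np.set_printoptions(precision=4,suppress=True)
# (cam, pixel, kind, local)
O=[("top",(151,227),"f",(.048,.13)),("top",(139.3,277.7),"f",(-.048,.13)),
("side",(197.3,194.7),"f",(-.048,.13)),("side",(237.7,185.7),"f",(.048,.13)),
("top",(275,243),"s",(.065,-.095,.01)),("top",(259.7,311),"s",(-.065,-.095,.01)),
("side",(226.7,272),"s",(-.065,-.095,.01)),("side",(284,255),"s",(.065,-.095,.01)),
("top",(179.7,223.7),"s",(.065,.095,.01)),("top",(164.7,288),"s",(-.065,.095,.01))]
def res(p):
    x,y,yaw,a=p;out=[]
    for c,uv,k,l in O:
        if k=="f": l=(l[0],l[1]*np.cos(a),.038+l[1]*np.sin(a))
        P=R.from_euler("z",yaw).apply(l)+[x,y,0]
        out+=list(px(c,P)-uv)
    return out
s=least_squares(res,[.53,.21,0,.3],loss="soft_l1")
print(s.x,np.array(res(s.x)).reshape(-1,2).round(1).tolist())
for z in(.15,):print(ray("top",(460.7,243),z),ray("side",(416.7,271),z))
# rack corners, top face
for u in [(403,228),(465,229),(459,314.5),(397,313)]: print(u,ray("top",u,.065))
E
```

```text
[ 0.5175  0.1977 -0.2235  0.2294] [[1.3, -0.8], [0.5, 0.1], [-0.5, -0.0], [-0.9, -0.1], [0.3, 1.9], [0.3, -0.2], [-0.4, -1.6], [1.5, -2.7], [-0.2, -0.7], [-1.0, 0.8]]
[ 0.5604 -0.2276  0.15  ] [ 0.5594 -0.2295  0.15  ]
(403, 228) [ 0.5899 -0.1469  0.065 ]
(465, 229) [ 0.5882 -0.2608  0.065 ]
(459, 314.5) [ 0.4322 -0.2482  0.065 ]
(397, 313) [ 0.4349 -0.1351  0.065 ]
```

```bash
cat >> h.py <<'E'
np.set_printoptions(precision=4,suppress=True)
SX,SY,YAW=.5175,.1977,-.2235
def bar(a,r=.13): return R.from_euler("z",YAW).apply([0,r*np.cos(a),.038+r*np.sin(a)])+[SX,SY,0]
def down(psi): return (R.from_euler("z",psi)*R.from_euler("x",np.pi)).as_rotvec()
def ft():
    o=get_obs(); return "t%.1f"%o["clock"],o["position"],np.array(o["ft_force"]).round(1),round(o["gripper_width"],4),o["finger_force"]
E
python3 - <<'E'
from h import *
A=.2294
for psi in(YAW,YAW+np.pi):
    js=[solve_ik(bar(a)-[0,0,.002],down(psi)) for a in np.linspace(A,np.pi,8)]
    print(psi,[None if j is None else np.round(j,2).tolist() for j in js][::3])
psi=YAW
goto(bar(A)+[0,0,.12],down(psi)); grip(.05,10)
move_straight(bar(A)-[0,0,.002],vel=.1); print(ft())
grip(0,12); print(ft())
im=capture("wrist"); cv2.imwrite("pics/w1.png",im[:,:,::-1])
E
```

```text
-0.2235 [[-1.04, 0.67, 0.64, 1.81, -0.52, 0.83, -1.94], [-1.0, 0.43, 0.71, 1.92, -0.35, 0.92, -1.92], [-0.85, 0.48, 0.78, 2.12, -0.51, 0.73, -1.54]]
2.918092653589793 [[-0.65, 0.59, 0.07, 1.79, -0.06, 0.77, 0.8], [-0.63, 0.36, 0.22, 1.9, -0.1, 0.89, 0.98], [-0.47, 0.39, 0.28, 2.1, -0.17, 0.67, 1.26]]
('t5.4', array([0.5461, 0.3214, 0.0663]), array([ 0. ,  0.2, -0.9]), 0.0499, 0.0)
('t6.2', array([0.5456, 0.3214, 0.0655]), array([1.5, 0.6, 0. ]), 0.0088, 12.000717781484127)
```

```bash
python3 - <<'E'
from h import *
for i,a in enumerate(np.linspace(.2294,np.pi,22)[1:]):
    move_straight(bar(a)-[0,0,.002],vel=.08)
    if i%4==3 or i==20: print(round(a,2),*ft())
    if np.linalg.norm(get_obs()["ft_force"])>30 or get_obs()["finger_force"]<2: print("stop",a,*ft());break
im=capture("side"); cv2.imwrite("pics/s2.png",im[:,:,::-1])
E
```

```text
0.78 t7.7 [0.5374 0.2876 0.1285] [-3.   2.9  3.7] 0.0091 11.9605153799057
1.34 t9.2 [0.5233 0.2262 0.1633] [-5.5  2.3  8.2] 0.0093 12.044945508241653
1.89 t10.7 [0.5071 0.1566 0.1586] [-5.9 -0.6  0.6] 0.0099 11.966996490955353
2.45 t12.2 [0.4945 0.1007 0.1185] [-4.9  2.2 -3.5] 0.0096 11.964422464370728
3.0 t13.7 [0.489  0.0729 0.0541] [-4.1  2.5 -3. ] 0.0094 11.972951889038086
3.14 t14.1 [0.4891 0.0716 0.0363] [-3.8  2.6 -1.9] 0.0095 12.003290567304248
```

View pics/s2.png

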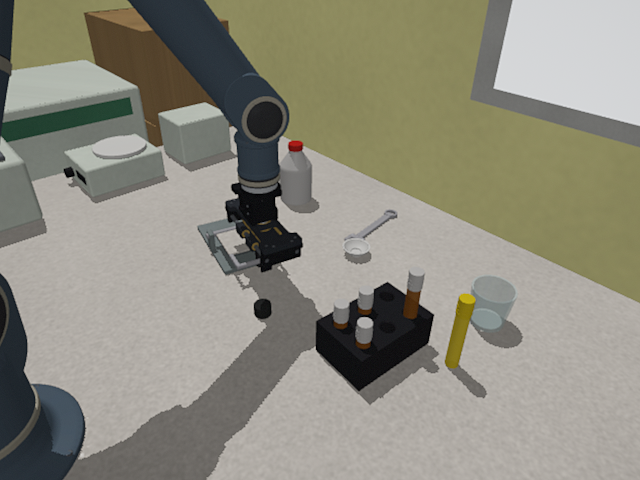

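The plate is folded over: in the side view the arm holds the bar near (240,265). Next I press it home, release, and hover over the cartridge.

```bash
cat >> h.py <<'E'
C=np.array([.560,-.2285])
E
python3 - <<'E'
from h import *
p=bar(np.pi)
move_straight(p-[0,0,.005],vel=.03); print(*ft())
grip(.026); move_straight(p+[0,0,.16],vel=.2); print(*ft())
M=bar(np.pi,.048); M[2]=.23; best=[]
for psi in (np.pi/2-.076,-np.pi/2-.076):
  P=np.r_[C,.24]; j=solve_ik(P,down(psi)); print(psi,None if j is None else np.round(j,2))
  for az in np.radians(np.arange(0,360,30)):
   for s in np.radians(np.arange(0,360,30)):
    d=np.array([np.cos(az),np.sin(az),-1])/2**.5
    z=d; y=np.array([-np.sin(az),np.cos(az),0]); Rm=R.from_matrix(np.c_[np.cross(y,z),y,z])*R.from_euler("z",s)
    q=solve_ik(M-.046*d,Rm.as_rotvec())
    if q is not None and j is not None: best.append((np.abs(np.array(q)-j).max(),psi,az,s,np.round(q,2).tolist()))
best.sort(key=lambda b:b[0])
for b in best[:6]: print(b)
psi=best[0][1]
goto(np.r_[C,.27],down(psi)); grip(.05); capture("wrist")
for d in spot_in("wrist","cartridge"): print(d["confidence"],w("wrist",d["location"]))
capture("side"); capture("top")
for c in("top",):
    for d in spot_in(c,"flap_handle")+spot_in(c,"flap_mid"): print(d["confidence"],w(c,d["location"]))
print(M,*ft())
im=capture("top"); cv2.imwrite("pics/t3.png",im[:,:,::-1])
im=capture("wrist"); cv2.imwrite("pics/w3.png",im[:,:,::-1])
cv2.imwrite("pics/tw3.png",np.hstack([cv2.resize(capture("top"),(400,300)),cv2.resize(im,(400,300))])[:,:,::-1])
E
```

```text
t14.4 [0.4898 0.0714 0.0343] [-5.1  2.1  3.3] 0.0096 12.05431904643774
t16.0 [0.4878 0.0709 0.197 ] [-0.2  0.2 -0.1] 0.0263 0.0
1.4947963267948965 [-0.08  0.38  0.53  1.73 -0.22  1.09  0.44]
-1.6467963267948966 [-0.43  0.55  1.09  1.75 -0.52  1.17 -2.4 ]
(np.float64(0.5187188123890121), -1.6467963267948966, np.float64(1.5707963267948966), np.float64(0.0), [-0.56, 0.36, 0.82, 2.01, -1.04, 1.37, -2.38])
(np.float64(0.5206635609617778), -1.6467963267948966, np.float64(1.5707963267948966), np.float64(5.759586531581287), [-0.49, 0.33, 0.73, 2.01, -1.02, 1.34, -1.88])
(np.float64(0.5449618095117235), -1.6467963267948966, np.float64(2.0943951023931953), np.float64(0.0), [-0.54, 0.57, 0.82, 1.75, -0.89, 1.72, -2.08])
(np.float64(0.5655126726563734), 1.4947963267948965, np.float64(2.0943951023931953), np.float64(4.1887902047863905), [-0.3, 0.48, 0.46, 1.73, -0.78, 1.59, -0.11])
(np.float64(0.5658637463163091), 1.4947963267948965, np.float64(2.0943951023931953), np.float64(3.141592653589793), [-0.31, 0.48, 0.46, 1.73, -0.78, 1.59, 0.93])
(np.float64(0.5720217524221067), 1.4947963267948965, np.float64(2.0943951023931953), np.float64(3.6651914291880923), [-0.32, 0.49, 0.48, 1.73, -0.79, 1.6, 0.42])
0.71 [ 0.5605 -0.2328  0.1498]
0.89 [0.5051 0.1504 0.0454]
0.58 [ 0.4592 -0.2179  0.1038]
0.65 [0.5048 0.1548 0.0437]
0.62 [0.684  0.005  0.0137]
[0.5069 0.1509 0.23  ] t18.3 [ 0.56   -0.2285  0.27  ] [ 0.  -0.5  0.7] 0.05 0.0
```

View pics/tw3.png

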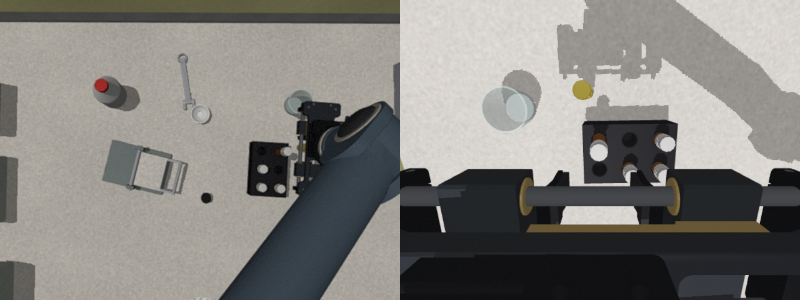

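In the top half of the picture the plate shows its white face at about (155,165), with the handle over at (178,175). In the wrist half the tall cap is at (598,145) and the yellow one at (583,90). The estimates of the cap agree to within 4 mm, so I'll grasp and lift.

```bash
python3 - <<'E'
from h import *
P=np.r_[.560,-.229,.126]
move_straight(P,vel=.12); print(*ft())
grip(0,25); print(*ft())
if get_obs()["gripper_width"]>.018:
    move_straight(P+[0,0,.19],vel=.1); print(*ft())
    im=capture("side")[:,:,::-1]; cv2.imwrite("pics/s4.png",im)
E
```

```text
t19.8 [ 0.5605 -0.2293  0.1268] [ 0.5 -0.9  0.3] 0.0498 0.0
t20.4 [ 0.5601 -0.229   0.1261] [-0.2  0.2  0.8] 0.0234 24.988377476111054
t22.4 [ 0.5598 -0.2288  0.3155] [ 0.2  1.1 -0.2] 0.0234 24.989365744404495
```

View pics/s4.png

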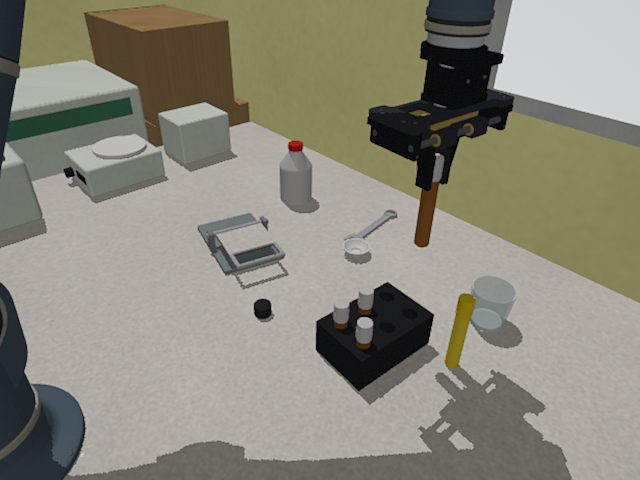

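The amber tube with its cap is out of the rack and held, with its lower end at (423,243); the rack still holds three vials. Before moving on I check the flap angle from the images.

```bash
python3 - <<'E'
from h import *
im=capture("top")[:,:,::-1]; cv2.imwrite("pics/t5.png",im); s=cv2.imread("pics/s4.png")
for a in (np.pi,2.95):
  for sx in(-.048,.048):
    P=R.from_euler("z",YAW).apply([sx,.13*np.cos(a),.038+.13*np.sin(a)])+[SX,SY,0]
    print(a,sx,px("top",P),px("side",P))
    if a>3.1:
      for i,c in((im,"top"),(s,"side")): cv2.circle(i:=i,tuple(int(round(v)) for v in px(c,P)),1,(0,0,255),-1) if False else None
f=lambda im,x,y:cv2.resize(im[y:y+100,x:x+133],(400,300),interpolation=cv2.INTER_CUBIC)
cv2.imwrite("pics/c5.png",np.hstack([f(im,180,215),f(s,180,190)]))
E
```

```text
3.141592653589793 -0.048 [278.8566 307.6647] [239.9588 266.1562]
3.141592653589793 0.048 [290.3679 257.5662] [285.3342 252.33  ]
2.95 -0.048 [276.7452 308.7577] [238.5652 254.9767]
2.95 0.048 [288.5694 257.3302] [284.5666 241.461 ]
```

View pics/c5.png

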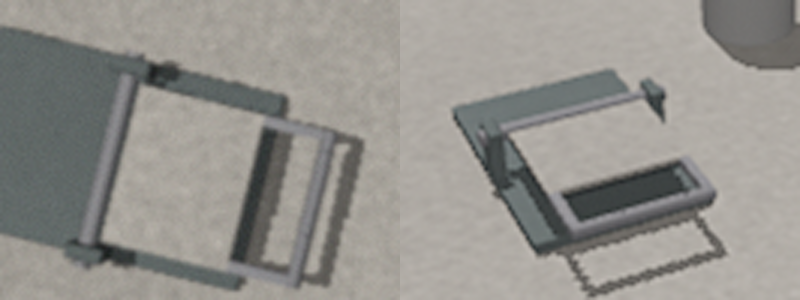

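The white plate lies level: the bar ends match the 3.14 rad prediction to within 1–3 px. Now the final pose.

```bash
python3 - <<'E'
from h import *
M=bar(np.pi,.048); M[2]=.24
az=np.radians(120); d=np.array([np.cos(az),np.sin(az),-1])/2**.5
y=np.array([-np.sin(az),np.cos(az),0]); ro=R.from_matrix(np.c_[np.cross(y,d),y,d]).as_rotvec()
T=M-.046*d
goto(T+[0,0,.08],ro); move_straight(T,vel=.06); sleep(.5); print(*ft(),T)
s=capture("side"); t=capture("top")
O=get_obs(); tz=R.from_rotvec(O["tcp_rot"]).as_matrix()[:,2]; low=np.array(O["position"])+.116*tz
print("tilt",np.degrees(np.arccos(-tz[2])),"low",low,px("side",low),"cap",px("side",low-.14*tz),"mid",px("side",low-.07*tz))
cv2.imwrite("pics/f.png",np.hstack([cv2.resize(s[60:360,130:530],(400,300)),cv2.resize(t[120:420,100:500],(400,300))])[:,:,::-1])
E
```

```text
t25.8 [0.5231 0.1227 0.2725] [ 0.1  0.4 -0.1] 0.0237 24.9891364434734 [0.5231 0.1227 0.2725]
tilt 44.99654294454752 low [0.4821 0.1937 0.1905] [218.5479 167.7367] cap [263.9067 125.0054] mid [240.2196 147.3204]
```

View pics/f.png

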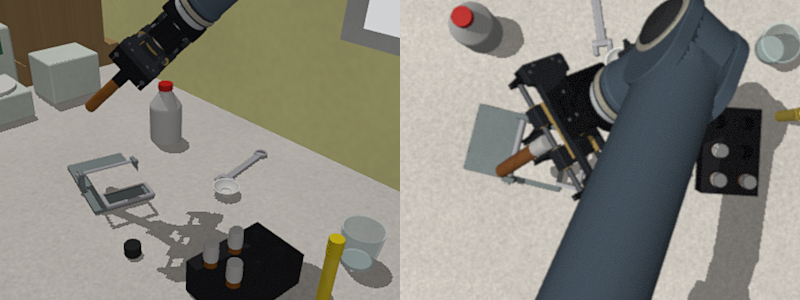

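The tube leans 45°, cap up. Its lower end appears at side (220,165) against (219,168) predicted, about 15 cm above the plate, and everything else is undisturbed.

```bash
python3 -c "
from bench import *
print(hand_in())"
```

```text
the job is handed in; nothing more can be done
None
```

The job is handed in: the plate is folded over white face up, and the cartridge is held still over its middle, cap up at 45°, with its lower end about 15 cm above the plate.

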